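# Open the bayonet filter housing and stand its cover in the stand

## Task

Take the bayonet cover off the filter housing: press it down, keep it down while you twist it a quarter turn anticlockwise and lift it off, without forcing it. Lay it flat on the rubber mat, bar up, and let go; then take it again by its bar at a slant and stand it on edge in the slot of the leaning stand, bar to the front, resting in the bottom of the slot. Leave the other things on the bench where they are.

Things in the scene. Friction and masses are not known exactly. Their poses are not given: they have to be found in the camera images.
- housing: Round aluminium filter housing, fixed to the bench: body 48 mm across and 78 mm high on an 84 mm foot flange, with a 20 mm hose stub that sticks out along its +x at 28 mm height, to 56 mm from the axis. Two bayonet lugs at +x and -x near its top are hidden under the cover. Origin: on its vertical axis at bench level; z up.
- cover: Grey plastic bayonet cover (about 150 g): a round cap 70 mm across and 28 mm high with a 32 mm tall grip bar across its top, 60 mm high in all. Origin: on its axis at the lower edge of the skirt; z points up out of the bar. Locked on the housing its origin is 65 mm above the bench and its x is within 13 degrees of the housing's x (bar in line with hose stub).
- cover_bar (a point): Middle of the grip bar: on the cover's axis, 44 mm above the lower edge of the skirt. The bar is 36 mm long (along the cover's x), 14 mm thick (along y) and spans 28 (flat top of the cap) to 60 mm above the skirt's lower edge.
- cover_mid (a point): Centre of the cover's round part: on its axis, 14 mm above the lower edge of its skirt.
- spring_button (a joint): Steel button in the housing's mouth whose spring pushes the cover up; m, up positive; about 0 with the cover locked (about 6 N), -0.010 with the cover pressed down solid (about 13 N), +0.006 when the cover is freed.
- housing_top (a point): On the housing's axis, 70 mm up: underside of the lugs. To free the cover: press it down 7 to 10 mm (under 5.5 mm it stays caught, do not force it; at 10 mm it is solid), keep it down, turn it anticlockwise seen from above by a quarter turn (free from 45 to 130 degrees of turn; blocked clockwise), then lift straight up; 25 mm above its locked height it is clear.
- mat: Thin black rubber mat, 120 x 120 mm, 3 mm thick, fixed on the bench. Origin: centre of its underside, at bench level.
- stand: Small steel leaning stand, fixed on the bench, base 90 x 80 mm, 90 mm high, with one slot for a cover on edge. Its front faces its own -x. The slot runs along the stand's y and leans back (top towards +x) 20 degrees from vertical, between a tall back plate and two low front lips 13 mm high (along the slot). Origin: under the slot, at bench level.
- stand_seat (a point): Where cover_mid comes to be in the stand: x 5, y 0, z 54 mm in the stand's frame. The slot is 36 mm front to back (the cover 28 mm); in its bottom two ramps form a V that centres the cover's round edge. The cover goes in along the lean, hollow side to the back plate, bar to the front, so that its z points along the stand's -x, tilted up 20 degrees.
- jar: Bystander, loose: closed round jar, 53 mm across, 42 mm high. Origin: centre of its underside.
- heatsink: Bystander, loose: finned aluminium heatsink, 30 x 45 x 23 mm. Origin: centre of its underside.
- loupe: Bystander, loose: black eye loupe standing on its rim, 34 mm across, 27 mm high. Origin: centre of its underside.
- transformer: Bystander, loose: small laminated transformer, 30 x 42 x 36 mm. Origin: centre of its underside.
- bottle: Bystander, loose: small brown bottle, 37 mm across, 82 mm high. Origin: centre of its underside.
- tape: Bystander, loose: roll of tape lying flat, 61 mm across, 19 mm high. Origin: centre of its underside.

How it is judged:
On the way, in this order (a step that is already met when the one before it is completed fails the run):
1. the cover is pressed down on the housing, by more than 5 mm (value of joint spring_button below -0.005 m and horizontal distance between cover and housing below 0.01 m), for 0.1 s.
2. the cover lies flat on the mat, bar up, released (horizontal distance between cover and mat below 0.045 m and height (world z) of cover below 0.01 m and angle between cover's own z axis and vertical below 0.12 rad and contact force between the fingers and cover below 0.1 N and linear speed of cover below 0.02 m/s and angular speed of cover below 0.2 rad/s), for 0.2 s.
At the end, for the whole second after the job is handed in: The cover stands on edge in the stand's slot, bar to the front, resting in the V: its centre within 12 mm of the seat point, its axis 57 to 83 degrees from vertical and within 31 degrees of the stand's x, at rest (distance between cover_mid and stand_seat below 0.012 m and angle between cover's own z axis and vertical between 1 and 1.45 rad and angle between the z axis of cover and the x axis of stand, either way round below 0.55 rad and linear speed of cover below 0.02 m/s and angular speed of cover below 0.2 rad/s); the robot touches nothing.
It fails at once if one of the other loose things is moved by more than 30 mm (distance of any of jar, heatsink, loupe, transformer, bottle, tape from where it was at the start of the episode above 0.03 m).
It fails at once if the cover is forced: over 120 N between cover and housing (contact force between cover and housing above 120 N).
It also fails if it takes over 59 s, if anything falls off the work surface, if the arm or the gripper's body presses on something with over 40 N, if the wrist force passes 120 N, or if a joint passes its speed limit or range.

## Robot

A 6-joint arm with a two-finger parallel gripper is mounted at the origin on a cart in front of the work surface, level with it; the furniture and walls round the work are solid. World frame = base frame: x ahead of the robot, y to its left, z up, the work surface at z = 0. Lengths are in m, angles in rad, forces in N, time in s.
With the tool pointing down it reaches from about 0.3 to 0.775 m from the base axis. Payload 14.6 kg.
Tool frame: the origin (TCP) lies at the very end of the fingers, on their centre line; the grasp point (between the pads) lies 19 mm behind it; z points along the fingers, y is the line along which they close (so a half turn about z gives the same grasp; the last joint's range is limited). The gripper opens to 94 mm and grips with 3 to 60 N. Pads are 16 mm wide; open, the fingers measure 119 mm over their backs; the gripper's body (75 mm by 177 mm) begins 78 mm behind the grasp point.
Start: joints at [-1.36, 0.3, 1.521, -0, 1.321, -0.067], TCP at [0.151, -0.529, 0.205] pointing down, gripper open.
Joint ranges: [-3.03, 3.03], [-0.79, 2.21], [0.23, 2.52], [-1.04, 4.18], [0, 3.07], [-2.55, 2.55]. Speed limits (rad/s): [2.22, 2.22, 2.57, 3.14, 3.14, 3.14].

## Interface

Orientations are given as [roll, pitch, yaw] about the fixed x, y, z axes, in that order (R = Rz(yaw) Ry(pitch) Rx(roll)).
In Python, from station import * gives the robot as it stands.
- The arm moves only by the tool jog_arm, never from a script. Its argument "rows" is a list of rows, each a list of 3 entries, a list of its own where there are three numbers: the shift along the tool's x, y, z in m, then the turn about the tool's z in degrees, then the finger opening in m, from 0 to 0.094. A call has 1 to 12 rows; each row shifts and turns the commanded pose from where the row before left it, along the tool's axes as they then stand; what a row does not reach is not made up. A row lasts 1/12 s, in which the tool goes at most 41.7 mm and 7.16 degrees, less where a joint would pass 70% of its speed; a pose out of reach is approached as far as the arm can. A call is refused whole if a number of a shift passes 0.0417 or a number of a turn 7.16, either way. A call with a gripper value outside its range is refused whole. The fingers move at their own pace and stop on an object; "squeeze" is the grip in N (left out, the last holds). Time passes only in rows, so rows that do not move let the fingers close. It gives the time, the measured TCP pose, the force, the opening and the grip force at its end, in the units of the state.
- get_obs(): the state, without advancing time (a new reading comes with each control period).
- camera(name): name is "scene" or "top"; returns a dict with "image" (420x560x3 uint8, red, green, blue), "range_z" (420x560 float32, m along the optical axis (not along the pixel's ray), 0 where there is no reading), "K" (3x3 intrinsics, pixels), "k1" (the pictures are not rectified: a ray, as slopes to the right and down, at radius r is drawn at 1 + k1 r^2 times it, then the intrinsics apply), "world_from_camera" (4x4, takes a point from camera to world coordinates). Camera axes: x right, y up, looking along -z (the intrinsics and any distortion apply to the point x, -y, -z); pixel columns grow to the right and rows downward; lengths in m; the calibration is good to about 2 mm. A picture is of the moment at which its call begins.
- hand_in(): hands the job in; it is judged then, once.
Trained networks look in a picture, given as the dict that the camera call returned (one of the last four; its "shot" number tells which), for a name from the list of things; names that differ only in an ending like _2 or _b are one class to them, and where a whole thing is asked for, a point or a joint stands for the part that bears it (a point fixed in the world has none). Each returns a list of dicts, best first, with "p" (0 to 1); they miss things now and then, are a little off and sometimes report something else, mostly with a low value. They report only what shows in the picture. A call takes as long as a camera call.
- search_frame(label, picture): "at" ([column, row] as shares, 0 to 1, of the picture: columns of its width, rows of its height, amid what is visible of it).
- spot_point(label, picture): "at" ([column, row] as shares, 0 to 1, of the picture: columns of its width, rows of its height: a listed point, or the origin of a listed thing).
The state is a dict: "time_s": time; "qpos": joint angles; "joint_vel": joint speeds; "tau": joint torques, N m; "ee_pos": TCP position; "eef_rot": TCP orientation; "force": force on the tool from outside, world axes, zero at the start; "moment": the same for the moment, N m; "grip_width": finger opening in m; "grip_force": force on a finger pad.
Only numpy, scipy, OpenCV 4.12 (cv2) and the standard library are available. Lean on these libraries where they do the work, as an engineer would, in place of code of your own. Each camera call takes 0.05 s, during which the arm holds its last target. There are 200 camera calls.

## Working session

There is one attempt and no reset: what is moved stays moved. The work goes in short steps, Python scripts to look and compute and a tool call to move; the robot and the scene stay as the last step left them, time stands still between calls to the robot, and variables do not carry over. Pictures are saved under pics/ and viewed, at most 10 in all, crops included, and the job is handed in when it is done.

Besides the shell and the picture viewer there is one more tool, called after "Call:" as name([rows], argument=value, ...), one row to a line, values as JSON. jog_arm: Moves the arm, as the interface text tells. Its arguments: {"type":"object","properties":{"rows":{"type":"array","items":{"type":"array"}},"squeeze":{"type":"number"}},"required":["rows"]}

```bash
ls; mkdir -p pics; cat > h.py <<'E'
from station import *
import numpy as np, cv2
def ray(P,uv):
    K=P["K"];d=np.array([(uv[0]-K[0,2])/K[0,0],(uv[1]-K[1,2])/K[1,1]]);s=d.copy()
    for _ in range(20): s=d/(1+P["k1"]*(s@s))
    return s
def cloud(P):
    # world xyz for each pixel
    h,w=P["range_z"].shape;K=P["K"]
    u,v=np.meshgrid(np.arange(w),np.arange(h))
    dx=(u-K[0,2])/K[0,0];dy=(v-K[1,2])/K[1,1];sx,sy=dx,dy
    for _ in range(20):
        f=1+P["k1"]*(sx*sx+sy*sy);sx,sy=dx/f,dy/f
    z=P["range_z"];T=P["world_from_camera"]
    c=np.stack([sx*z,-sy*z,-z],-1)
    return c@T[:3,:3].T+T[:3,3]
def onplane(P,uv,z):
    s=ray(P,uv);T=P["world_from_camera"];d=T[:3,:3]@np.array([s[0],-s[1],-1]);o=T[:3,3]
    return o+d*(z-o[2])/d[2]
def px(P,at): 
    h,w=P["range_z"].shape;return np.array([at[0]*w,at[1]*h])
E
python3 - <<'E'
from h import *
np.set_printoptions(precision=4,suppress=True)
print(get_obs())
for n in("top","scene"):
    P=camera(n);cv2.imwrite(f"pics/{n}0.png",P["image"][:,:,::-1])
    print(n,P["k1"],P["K"].tolist(),P["world_from_camera"].tolist())
    zs={"housing":0,"cover":.065,"cover_bar":.109,"cover_mid":.079,"housing_top":.07,"mat":0,"stand":0,"stand_seat":.054,"jar":0,"heatsink":0,"loupe":0,"transformer":0,"bottle":0,"tape":0}
    for l,z in zs.items():
        for r in spot_point(l,P)[:2]:
            q=px(P,r["at"]);print(l,round(r["p"],2),q.round(1),onplane(P,q,z).round(4))
E
```

```text
pics
{'time_s': 0.0, 'qpos': array([-1.3596,  0.3005,  1.5216,  0.    ,  1.3207, -0.0666]), 'joint_vel': array([ 0.0005, -0.0002,  0.    , -0.0004,  0.0015, -0.0005]), 'tau': array([ -0.0002, -53.1809, -35.2734,   0.0707,   0.0243,  -0.0001]), 'ee_pos': array([ 0.1508, -0.5287,  0.2049]), 'eef_rot': array([-3.1404, -0.0001,  0.2778]), 'force': array([1.446 , 0.0083, 0.6436]), 'moment': array([0.0088, 0.0312, 0.0163]), 'grip_force': 0.0, 'grip_width': 0.09372806264254378}
top -0.10153593814258818 [[410.1065706963305, 0.0, 276.4824598426263], [0.0, 410.1065706963305, 211.1287244310831], [0.0, 0.0, 1.0]] [[-0.02383674866429747, 0.9961570906527524, -0.08427846792247279, 0.4175557140797049], [-0.9996340779031496, -0.024828273948781888, -0.010736252020341137, 0.3966449062829021], [-0.012787482466660477, 0.08399171122776583, 0.9963844000872337, 1.0114192849690027], [0.0, 0.0, 0.0, 1.0]]
housing 0.63 [337.6 247.7] [0.4091 0.2593 0.    ]
housing 0.45 [345.6 243.4] [0.4192 0.2394 0.    ]
cover 0.8 [342.4 243.5] [0.419  0.2569 0.065 ]
cover_bar 0.65 [350.5 242.9] [0.4198 0.2454 0.109 ]
cover_mi
[... 1389 characters left out ...]
]
cover_bar 0.63 [338.  271.8] [0.4147 0.2573 0.109 ]
cover_mid 0.62 [336.1 281.1] [0.4152 0.2588 0.079 ]
mat 0.95 [276.5 240.5] [0.4496 0.422  0.    ]
stand 0.88 [378.4 250.6] [0.5583 0.2667 0.    ]
stand_seat 0.73 [386.6 226.8] [0.5748 0.2695 0.054 ]
stand_seat 0.47 [217.3 276.6] [0.3036 0.4177 0.054 ]
jar 0.93 [320.1 167. ] [0.651  0.4835 0.    ]
jar 0.36 [335.4 279.5] [0.4573 0.2871 0.    ]
heatsink 0.67 [259.6 339.8] [ 0.2869  0.3077 -0.    ]
loupe 0.7 [216.9 274.9] [0.3235 0.4499 0.    ]
transformer 0.72 [276.5 177.6] [ 0.5669  0.5316 -0.    ]
bottle 0.73 [373.8 172.8] [0.7131 0.3888 0.    ]
tape 0.66 [218.8 207.3] [ 0.4319  0.5624 -0.    ]
tape 0.5 [256.9 339. ] [0.2849 0.312  0.    ]
```

```bash
python3 - <<'E'
import cv2
a=cv2.imread("pics/top0.png")[100:330,180:400];cv2.imwrite("pics/top0c.png",cv2.resize(a,None,fx=2.6,fy=2.6,interpolation=cv2.INTER_CUBIC))
a=cv2.imread("pics/scene0.png")[120:380,190:460];cv2.imwrite("pics/scene0c.png",cv2.resize(a,None,fx=2.3,fy=2.3,interpolation=cv2.INTER_CUBIC))
E
```

```text
(no output)
```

View pics/top0c.png

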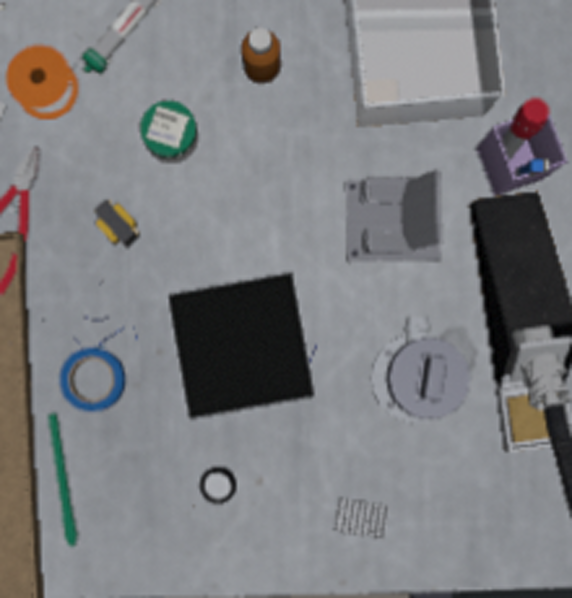

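View pics/scene0c.png

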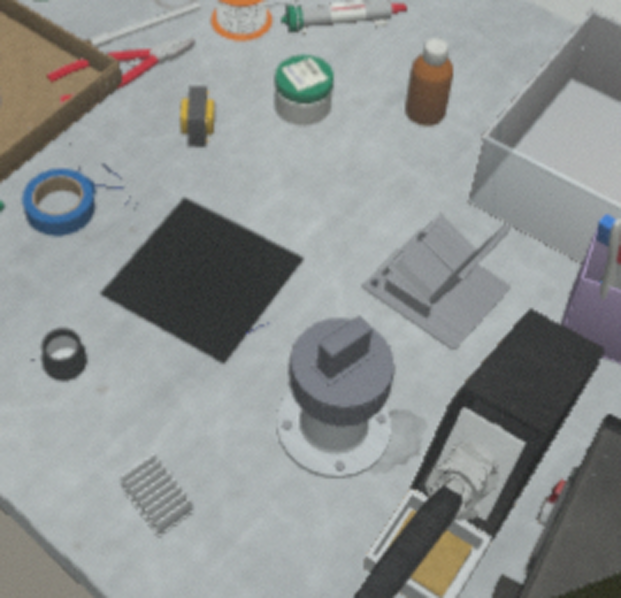

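The cover sits on the housing at crop (430,377) with its bar roughly along +x, like the stub at (415,325). The mat is at (240,345). The stand is at (393,217), with its lips on the left (+y) and the back plate on the right, so its +x points to world -y. A black appliance stands to the right, so I'll measure it with the depth data.

```bash
python3 - <<'E'
from h import *
np.set_printoptions(precision=4,suppress=True)
for n in("top","scene"):
    P=camera(n);W=cloud(P);ok=P["range_z"]>0
    X,Y,Z=W[...,0],W[...,1],W[...,2]
    print(n,"bench z",np.median(Z[ok&(abs(X-.5)<.3)&(abs(Y-.4)<.2)]))
    near=ok&(np.hypot(X-.416,Y-.257)<.06)
    m=near&(Z>.086)&(Z<.1);c,r=cv2.minEnclosingCircle(W[m][:,:2].astype(np.float32));print("cap",m.sum(),c,r,np.median(Z[m]))
    m=near&(Z>.117);p=W[m];print("bar",m.sum(),p.mean(0),cv2.minAreaRect((p[:,:2]*1000).astype(np.float32)))
    m=near&(Z<.05)&(Z>.012);p=W[m];print("stub/flange",m.sum(), p.mean(0) if len(p) else 0)
    m=ok&(abs(X-.57)<.08)&(abs(Y-.26)<.08)
    for lo,hi in((.004,.02),(.02,.05),(.05,.075),(.075,.1)):
        p=W[m&(Z>lo)&(Z<hi)]
        if len(p)>8: print("stand",lo,hi,len(p),p.min(0),p.max(0),cv2.minAreaRect((p[:,:2]*1000).astype(np.float32)))
    g=P["image"].astype(int).max(-1)
    m=ok&(g<45)&(abs(X-.45)<.1)&(abs(Y-.42)<.1)&(Z<.02);p=W[m];print("mat",m.sum(),np.median(Z[m]),cv2.minAreaRect((p[:,:2]*1000).astype(np.float32)))
    m=ok&(X>.25)&(X<.75)&(Y>.0)&(Y<.62)&(Z>.06)
    # tall map
    for y0 in np.arange(0,.62,.05):
        print(round(y0,2),[round(float(Z[q].max()),2) if (q:=ok&(X>=x0)&(X<x0+.05)&(Y>=y0)&(Y<y0+.05)).any() else None for x0 in np.arange(.25,.8,.05)])
E
```

```text
top bench z 0.0009761276354831594
cap 618 (0.4146069586277008, 0.2552204728126526) 0.03572480380535126 0.09220303022038773
bar 107 [0.4155 0.2554 0.1235] ((415.49102783203125, 255.00497436523438), (14.303154945373535, 33.584415435791016), 78.44690704345703)
stub/flange 76 [0.4606 0.2569 0.0343]
stand 0.004 0.02 352 [0.492  0.1803 0.004 ] [0.6402 0.3344 0.02  ] ((565.4402465820312, 259.1246032714844), (153.35421752929688, 147.4247283935547), 87.12747192382812)
stand 0.02 0.05 684 [0.4902 0.18   0.02  ] [0.6366 0.304  0.05  ] ((563.3814697265625, 242.04254150390625), (146.32000732421875, 123.97350311279297), 0.027539554983377457)
stand 0.05 0.075 290 [0.4907 0.18   0.0502] [0.6367 0.2539 0.0749] ((563.6363525390625, 216.93563842773438), (145.97915649414062, 73.74048614501953), 0.11690624058246613)
stand 0.075 0.1 98 [0.5341 0.1802 0.0752] [0.6396 0.2439 0.0863] ((593.23291015625, 219.23056030273438), (42.86251449584961, 119.01807403564453), 51.17975616455078)
mat 2217 0.001932574321007463 ((450.9532470703125, 419.5243835449219), (115.86836242675781, 116.75816345214844), 8.7407979965209
[... 2173 characters left out ...]
 0.09, 0.07, 0.16, 0.12, 0.11, 0.43, 0.09]
0.2 [0.01, 0.01, 0.1, 0.13, 0.09, 0.08, 0.08, 0.01, 0.09, 0.01, 0.01]
0.25 [0.03, 0.01, 0.13, 0.13, 0.09, 0.06, 0.06, 0.04, 0.09, 0.01, 0.01]
0.3 [0.03, 0.02, 0.01, 0.01, 0.01, 0.04, 0.04, 0.04, 0.09, 0.09, 0.09]
0.35 [0.01, 0.01, 0.01, 0.01, 0.01, 0.01, 0.01, 0.01, 0.01, 0.09, 0.01]
0.4 [0.01, 0.03, 0.01, 0.01, 0.01, 0.01, 0.01, 0.01, 0.01, 0.08, 0.0]
0.45 [0.01, 0.03, 0.01, 0.01, 0.01, 0.01, 0.01, 0.05, 0.05, 0.01, 0.03]
0.5 [0.01, 0.01, 0.02, 0.02, 0.01, 0.04, 0.04, 0.04, 0.04, 0.03, 0.03]
0.55 [0.01, 0.01, 0.02, 0.02, 0.02, 0.01, 0.04, 0.01, 0.05, 0.05, 0.02]
0.6 [0.04, 0.04, 0.04, 0.04, 0.04, 0.04, 0.04, 0.01, 0.05, 0.05, 0.02]
  return _methods._mean(a, axis=axis, dtype=dtype,
  ret = ret.dtype.type(ret / rcount)
```

Call:
jog_arm([
  [[0, 0, -0.03], [0, 5, 0], 0.05],
])

```text
validation failed for argument at $.ro...
```

Call:
jog_arm([
  [[0, 0, -0.03], 6.6, 0.04],
  [[0, 0, -0.03], 6.6, 0.04],
  [[0, 0, -0.03], 6.6, 0.04],
  [[0, 0, -0.03], 6.6, 0.04],
  [[0.01, -0.038, 0], 0, 0.04],
  [[0.01, -0.038, 0], 0, 0.04],
  [[0.01, -0.038, 0], 0, 0.04],
  [[0.01, -0.038, 0], 0, 0.04],
], squeeze=40)

```text
time_s: 2.27
ee_pos: [0.2181, -0.3851, 0.3253]
eef_rot: [3.142, -0.0, -0.184]
force: [1.1, -0.6, 0.2]
grip_width: 0.0442
grip_force: 0.0
```

Call:
jog_arm([
  [[0.011, -0.038, 0], 0, 0.04],
  [[0.011, -0.038, 0], 0, 0.04],
  [[0.011, -0.038, 0], 0, 0.04],
  [[0.011, -0.038, 0], 0, 0.04],
  [[0.011, -0.038, 0], 0, 0.04],
  [[0.011, -0.038, 0], 0, 0.04],
  [[0.011, -0.038, 0], 0, 0.04],
  [[0.011, -0.038, 0], 0, 0.04],
  [[-0.001, -0.04, 0], 0, 0.04],
  [[-0.001, -0.04, 0], 0, 0.04],
  [[-0.001, -0.04, 0], 0, 0.04],
  [[-0.001, -0.04, 0], 0, 0.04],
])

```text
time_s: 3.27
ee_pos: [0.3845, 0.0563, 0.3257]
eef_rot: [-3.141, -0.001, -0.183]
force: [0.1, -0.9, 0.6]
grip_width: 0.0401
grip_force: 0.0
```

Call:
jog_arm([
  [[-0.001, -0.0335, 0], 0, 0.04],
  [[-0.001, -0.0335, 0], 0, 0.04],
  [[-0.001, -0.0335, 0], 0, 0.04],
  [[-0.001, -0.0335, 0], 0, 0.04],
  [[-0.001, -0.0335, 0.02], 0, 0.04],
  [[-0.001, -0.0335, 0.04], 0, 0.04],
  [[0, 0, 0.04], 0, 0.04],
  [[0, 0, 0.04], 0, 0.04],
  [[0, 0, 0.02], 0, 0.04],
  [[0, 0, 0], 0, 0.04],
])

```text
time_s: 4.1
ee_pos: [0.4126, 0.2456, 0.1694]
eef_rot: [3.137, 0.006, -0.183]
force: [-0.4, 0.4, 0.0]
grip_width: 0.0402
grip_force: 0.0
```

```bash
python3 - <<'E'
from h import *
P=camera("top");Q=camera("scene")
a=cv2.resize(P["image"][200:290,300:390],(400,400));b=cv2.resize(Q["image"][190:310,280:400],(400,400))
cv2.imwrite("pics/a1.png",np.hstack([a,b])[:,:,::-1])
E
```

```text
(no output)
```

View pics/a1.png

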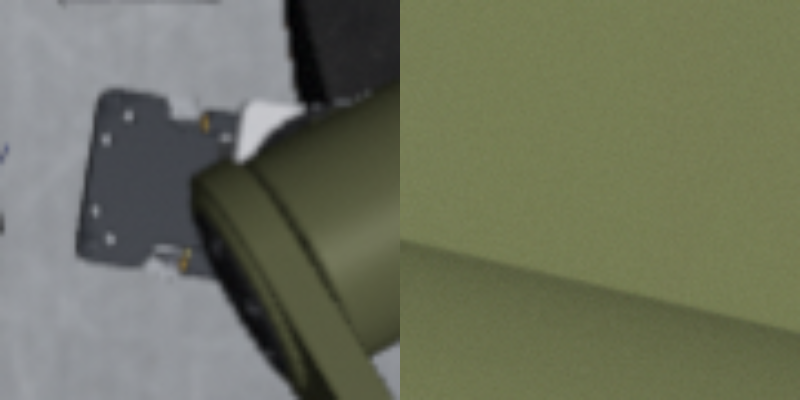

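The arm hides the cover in both views, so I'll rely on the measured position.

Call:
jog_arm([
  [[0.001, -0.0105, 0], 0, 0.04],
  [[0, 0, 0], 0, 0.04],
  [[0, 0, 0], 0, 0.04],
])

```text
time_s: 4.45
ee_pos: [0.418, 0.2572, 0.1749]
eef_rot: [-3.14, -0.002, -0.182]
force: [-0.1, -0.2, -0.2]
grip_width: 0.0402
grip_force: 0.0
```

Call:
jog_arm([
  [[-0.002, 0.001, 0.03], 0, 0.04],
  [[0, 0, 0.03], 0, 0.04],
  [[0, 0, 0.01], 0, 0.04],
  [[0, 0, 0.005], 0, 0.04],
  [[0, 0, 0], 0, 0.04],
  [[0, 0, 0], 0, 0.04],
])

```text
time_s: 4.95
ee_pos: [0.4159, 0.2562, 0.0999]
eef_rot: [-3.141, -0.001, -0.183]
force: [0.4, -0.7, -0.2]
grip_width: 0.0403
grip_force: 0.0
```

Now close on the bar.

Call:
jog_arm([
  [[0, 0, 0.003], 0, 0.0],
  [[0, 0, 0], 0, 0.0],
  [[0, 0, 0], 0, 0.0],
  [[0, 0, 0], 0, 0.0],
  [[0, 0, 0], 0, 0.0],
  [[0, 0, 0], 0, 0.0],
], squeeze=40)

```text
time_s: 5.45
ee_pos: [0.4154, 0.2561, 0.0959]
eef_rot: [-3.141, -0.001, -0.183]
force: [0.9, 2.6, 2.3]
grip_width: 0.0137
grip_force: 40.0
```

Call:
jog_arm([
  [[0, 0, 0.003], 0, 0.0],
  [[0, 0, 0.003], 0, 0.0],
  [[0, 0, 0.0025], 0, 0.0],
  [[0, 0, 0], 0, 0.0],
  [[0, 0, 0], 0, 0.0],
], squeeze=55)

```text
time_s: 5.87
ee_pos: [0.4156, 0.2562, 0.0876]
eef_rot: [-3.141, -0.001, -0.183]
force: [-1.4, 1.4, 7.9]
grip_width: 0.0134
grip_force: 55.0
```

Call:
jog_arm([
  [[0, 0, 0], -4, 0.0],
  [[0, 0, 0], -5, 0.0],
  [[0, 0, 0], -5, 0.0],
  [[0, 0, 0], -5, 0.0],
  [[0, 0, 0], -5, 0.0],
  [[0, 0, 0], 0, 0.0],
])

```text
time_s: 6.37
ee_pos: [0.4159, 0.2561, 0.0879]
eef_rot: [-3.141, -0.002, 0.242]
force: [-1.8, -0.6, 9.9]
grip_width: 0.0133
grip_force: 55.0
```

```bash
python3 -c "
from h import *
o=get_obs();print(o['force'],o['moment'],o['qpos'],o['eef_rot'],o['ee_pos'])"
```

```text
[-1.76326652 -0.61643013  9.89822033] [-0.0784951   0.03243312  0.00389759] [ 4.76952767e-01  3.00700131e-01  1.81739246e+00 -2.40931466e-04
  1.02146220e+00  1.80634546e+00] [-3.14131712e+00 -2.02959719e-03  2.41528941e-01] [0.41591504 0.25605669 0.08793532]
```

Call:
jog_arm([
  [[0, 0, 0], -6.5, 0.0],
  [[0, 0, 0], -6.5, 0.0],
  [[0, 0, 0], -6.5, 0.0],
  [[0, 0, 0], -6.5, 0.0],
  [[0, 0, 0], -6.5, 0.0],
  [[0, 0, 0], -6.5, 0.0],
  [[0, 0, 0], -6.5, 0.0],
  [[0, 0, 0], -6.5, 0.0],
  [[0, 0, 0], -6.5, 0.0],
  [[0, 0, 0], -6.5, 0.0],
  [[0, 0, 0], 0, 0.0],
])

```text
time_s: 7.28
ee_pos: [0.416, 0.2561, 0.088]
eef_rot: [3.14, -0.001, 1.378]
force: [-0.0, 0.5, 9.2]
grip_width: 0.0138
grip_force: 55.0
```

Call:
jog_arm([
  [[0, 0, -0.01], 0, 0.0],
  [[0, 0, -0.01], 0, 0.0],
  [[0, 0, -0.01], 0, 0.0],
  [[0, 0, 0], 0, 0.0],
])

```text
time_s: 7.62
ee_pos: [0.4157, 0.256, 0.1187]
eef_rot: [3.14, -0.001, 1.37]
force: [-0.5, 0.5, -0.8]
grip_width: 0.0137
grip_force: 55.0
```

Call:
jog_arm([
  [[0, 0, -0.025], 0, 0.0],
  [[0, 0, -0.025], 0, 0.0],
  [[0, 0, -0.01], 0, 0.0],
  [[0.0335, 0.0004, 0], 0, 0.0],
  [[0.0335, 0.0004, 0], 0, 0.0],
  [[0.0335, 0.0004, 0], 0, 0.0],
  [[0.0335, 0.0004, 0], 0, 0.0],
  [[0.0335, 0.0004, 0], 0, 0.0],
  [[0, 0, 0.01], -5.75, 0.0],
  [[0, 0, 0.02], -5.75, 0.0],
  [[0, 0, 0.02], 0, 0.0],
  [[0, 0, 0], 0, 0.0],
])

```text
time_s: 8.62
ee_pos: [0.4488, 0.4183, 0.1219]
eef_rot: [-3.136, 0.005, 1.571]
force: [-0.5, -1.3, -2.5]
grip_width: 0.0135
grip_force: 55.0
```

Call:
jog_arm([
  [[0, 0, 0.03], 0, 0.0],
  [[0, 0, 0.03], 0, 0.0],
  [[0, 0, 0.015], 0, 0.0],
  [[0, 0, 0.005], 0, 0.0],
  [[0, 0, 0], 0, 0.0],
  [[0, 0, 0], 0, 0.0],
])

```text
time_s: 9.12
ee_pos: [0.451, 0.4199, 0.0483]
eef_rot: [3.141, -0.001, 1.571]
force: [0.0, 0.3, -1.8]
grip_width: 0.0136
grip_force: 55.0
```

Call:
jog_arm([
  [[0, 0, 0.008], 0, 0.0],
  [[0, 0, 0.004], 0, 0.0],
  [[0, 0, 0.002], 0, 0.0],
  [[0, 0, 0], 0, 0.0],
])

```text
time_s: 9.45
ee_pos: [0.4506, 0.4197, 0.034]
eef_rot: [3.141, -0.0, 1.571]
force: [-3.8, -3.1, 6.8]
grip_width: 0.0137
grip_force: 55.0
```

Call:
jog_arm([
  [[0, 0, 0], 0, 0.04],
  [[0, 0, 0], 0, 0.04],
  [[0, 0, 0], 0, 0.04],
  [[0, 0, 0], 0, 0.04],
  [[0, 0, 0], 0, 0.04],
  [[0, 0, 0], 0, 0.04],
  [[0, 0, -0.03], 0, 0.04],
  [[0, 0, -0.04], 0, 0.04],
  [[0, 0, -0.04], 0, 0.04],
  [[0, 0, -0.04], 0, 0.04],
  [[0, 0, -0.04], 0, 0.04],
  [[0, 0, -0.04], 0, 0.04],
])

```text
time_s: 10.45
ee_pos: [0.4502, 0.4193, 0.2652]
eef_rot: [3.141, -0.0, 1.571]
force: [0.4, 0.8, 0.0]
grip_width: 0.04
grip_force: 0.0
```

```bash
python3 - <<'E'
from h import *
np.set_printoptions(precision=4,suppress=True)
o=get_obs();print(o['qpos'],o['ee_pos'],o['eef_rot'])
P=camera("top");W=cloud(P)
m=(P["range_z"]>0)&(W[...,2]>.2)&(W[...,1]>-.1)
cv2.imwrite("pics/t2.png",P["image"][:,:,::-1])
E
```

```text
[ 0.6903  0.4144  1.2299 -0.      1.497   0.6901] [0.4502 0.4193 0.2652] [ 3.1414 -0.0001  1.5711]
```

View pics/t2.png

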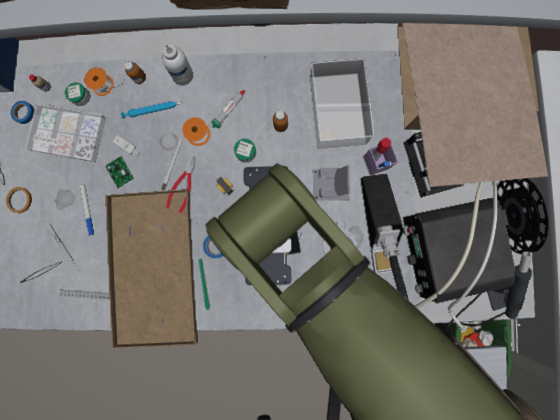

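The arm is clear and the cover was released on the mat (hidden under the gripper here). The interface has no tilt input, so I'll test how the arm behaves at its inner reach limit, over free space near (0.05, 0.33).

Call:
jog_arm([
  [[-0.008, -0.04, 0], 0, 0.04],
  [[-0.008, -0.04, 0], 0, 0.04],
  [[-0.008, -0.04, 0], 0, 0.04],
  [[-0.008, -0.04, 0], 0, 0.04],
  [[-0.008, -0.04, 0], 0, 0.04],
  [[-0.008, -0.04, 0], 0, 0.04],
  [[-0.008, -0.04, 0], 0, 0.04],
  [[-0.008, -0.04, 0], 0, 0.04],
  [[-0.008, -0.04, 0], 0, 0.04],
  [[-0.008, -0.04, 0], 0, 0.04],
])

```text
time_s: 11.33
ee_pos: [0.049, 0.3385, 0.2629]
eef_rot: [3.141, -0.001, 1.57]
force: [-0.4, 0.6, 0.4]
grip_width: 0.0402
grip_force: 0.0
```

```bash
python3 -c "
from h import *
o=get_obs();print(o['qpos'],o['ee_pos'],o['eef_rot'])"
```

```text
[ 1.31968998e+00 -2.33510246e-01  1.93832363e+00  9.14319192e-05
  1.43604357e+00  1.32014812e+00] [0.04902181 0.33849948 0.26292582] [ 3.14149796e+00 -7.35182905e-04  1.57032597e+00]
```

Call:
jog_arm([
  [[-0.04, 0, 0], 0, 0.04],
  [[-0.04, 0, 0], 0, 0.04],
  [[-0.04, 0, 0], 0, 0.04],
  [[-0.03, 0, 0], 0, 0.04],
])

```text
time_s: 11.67
ee_pos: [0.0498, 0.1874, 0.2624]
eef_rot: [3.141, -0.0, 1.573]
force: [1.1, -0.1, 1.0]
grip_width: 0.0403
grip_force: 0.0
```

```bash
python3 -c "
from h import *
o=get_obs();print(o['qpos'],o['ee_pos'],o['eef_rot'],o['force'])"
```

```text
[ 1.12154178e+00 -6.54829826e-01  2.18928755e+00 -1.60846746e-04
  1.60675244e+00  1.11905962e+00] [0.04978051 0.18742444 0.26240487] [ 3.14128107e+00 -2.73954506e-04  1.57327271e+00] [ 1.09987896 -0.07305524  0.95313895]
```

Call:
jog_arm([
  [[-0.03, 0, 0], 0, 0.04],
  [[-0.03, 0, 0], 0, 0.04],
  [[-0.03, 0, 0], 0, 0.04],
])

```text
time_s: 11.92
ee_pos: [0.0646, 0.1295, 0.263]
eef_rot: [-3.128, 0.026, 1.572]
force: [-0.4, 1.3, 0.4]
grip_width: 0.0398
grip_force: 0.0
```

```bash
python3 -c "
from h import *
o=get_obs();print(o['qpos'],o['ee_pos'],o['eef_rot'],o['force'])"
```

```text
[ 0.86505825 -0.78830426  2.23850066 -0.00663152  1.72051279  0.86297885] [0.06459863 0.12950057 0.2630021 ] [-3.12766312  0.02640002  1.57216594] [-0.36165268  1.34453615  0.36916081]
```

Pushing against the limit tilts the tool, with the fingers going toward -y, which is the direction I need. I'll centre the arm plane on the y axis and keep pushing.

Call:
jog_arm([
  [[0.01, -0.034, 0], 0, 0.04],
  [[0, -0.034, 0], 0, 0.04],
  [[0, -0.034, 0], 0, 0.04],
  [[-0.02, 0, 0], 0, 0.04],
  [[-0.03, 0, 0], 0, 0.04],
  [[-0.03, 0, 0], 0, 0.04],
  [[-0.03, 0, 0], 0, 0.04],
])

```text
time_s: 12.5
ee_pos: [0.0198, 0.1254, 0.2747]
eef_rot: [-3.123, 0.091, 1.572]
force: [-0.0, 0.2, 1.0]
grip_width: 0.04
grip_force: 0.0
```

```bash
cat > st.py <<'E'
from h import *
from scipy.spatial.transform import Rotation as Ro
np.set_printoptions(precision=4,suppress=True)
o=get_obs();R=Ro.from_euler("xyz",o["eef_rot"]).as_matrix()
print(o['time_s'],o['qpos'],o['ee_pos'],o['eef_rot'],o['force'],"\nx",R[:,0],"y",R[:,1],"z",R[:,2],"tilt",np.degrees(np.arccos(-R[2,2])))
import json;open("log.txt","a").write(json.dumps([o['qpos'].tolist(),o['ee_pos'].tolist(),R.tolist()])+"\n")
E
python3 st.py
```

```text
12.5 [ 1.1634 -0.7891  2.215  -0.0194  1.807   1.1595] [0.0198 0.1254 0.2747] [-3.1226  0.0914  1.5719] [-0.0371  0.1999  0.9769] 
x [-0.0011  0.9958 -0.0912] y [ 0.9998 -0.0006 -0.0189] z [-0.0189 -0.0913 -0.9956] tilt 5.346828573638556
```

Call:
jog_arm([
  [[-0.04, -0.01, 0.005], 0, 0.04],
  [[-0.04, -0.01, 0.005], 0, 0.04],
  [[-0.04, -0.01, 0.007], 0, 0.04],
  [[-0.04, -0.01, 0.007], 0, 0.04],
  [[-0.04, -0.01, 0.01], 0, 0.04],
  [[-0.04, -0.01, 0.01], 0, 0.04],
])

```text
time_s: 13.0
ee_pos: [-0.0474, 0.0847, 0.2795]
eef_rot: [-3.128, 0.228, 1.57]
force: [-0.6, 0.9, 0.4]
grip_width: 0.0398
grip_force: 0.0
```

```bash
python3 st.py
```

```text
13.0 [ 1.6196 -0.789   2.2173  0.0261  1.9398  1.6282] [-0.0474  0.0847  0.2795] [-3.1283  0.2276  1.5703] [-0.6089  0.9082  0.3834] 
x [ 0.0004  0.9742 -0.2256] y [ 0.9999 -0.0034 -0.0129] z [-0.0134 -0.2256 -0.9741] tilt 13.060318239598184
```

```bash
cat > fk.py <<'E'
import numpy as np
from scipy.optimize import least_squares
from scipy.spatial.transform import Rotation as Ro
import json
def rz(a):return Ro.from_euler("z",a).as_matrix()
def ry(a):return Ro.from_euler("y",a).as_matrix()
# p=[a,h,L1,L2,Lt,off]
def fk(q,p,full=False):
    a,h,L1,L2,Lt,off=p
    B=rz(q[0]);c0=B@np.array([a,off,h])
    R2=B@ry(q[1]);e=c0+R2@[0,0,L1]
    R3=R2@ry(q[2])@rz(q[3]);w=e+R3@[0,0,L2]
    R5=R3@ry(q[4])@rz(q[5]);t=w+R5@[0,0,Lt]
    return (t,R5,[c0,e,w,t]) if full else (t,R5)
D=[([-1.3596,.3005,1.5216,0,1.3207,-.0666],[.1508,-.5287,.2049]),([.47695,.3007,1.81739,-.00024,1.02146,1.80635],[.41592,.25606,.08794]),
([.6903,.4144,1.2299,0,1.497,.6901],[.4502,.4193,.2652]),([1.31969,-.23351,1.93832,0,1.43604,1.32015],[.04902,.3385,.26293]),
([1.12154,-.65483,2.18929,-.00016,1.60675,1.11906],[.04978,.18742,.2624]),([.86506,-.7883,2.2385,-.00663,1.72051,.86298],[.0646,.1295,.263])]
for l in open("log.txt"):
    q,t,R=json.loads(l);D.append((q,t))
f=least_squares(lambda p:np.concatenate([fk(q,p)[0]-t for q,t in D]),[0,.3,.4,.4,.3,.036])
p=f.x
E
python3 - <<'E'
from fk import *
np.set_printoptions(precision=4,suppress=True)
print(p,abs(f.fun).max())
q,t,R=json.loads(open("log.txt").readlines()[-1]);print(fk(q,p,True),R)
E
```

```text
[0.0018 0.1748 0.4104 0.4386 0.253  0.0366] 0.010066262461504882
(array([-0.047 ,  0.0857,  0.2798]), array([[-0.9999,  0.0004, -0.0134],
       [ 0.0034,  0.9742, -0.2256],
       [ 0.0129, -0.2256, -0.9741]]), [array([-0.0367,  0.    ,  0.1748]), array([-0.0224, -0.2909,  0.4639]), array([-0.0436,  0.1427,  0.5262]), array([-0.047 ,  0.0857,  0.2798])]) [[0.00044776862166422127, 0.9999107477068091, -0.013352757156159231], [0.9742181142367973, -0.0034486718105452693, -0.22558185333852016], [-0.22560776891800494, -0.012907489420993512, -0.9741327072430568]]
```

Call:
jog_arm([
  [[0.0055, 0.003, -0.0355], 0, 0.04],
  [[0.0055, 0.003, -0.0355], 0, 0.04],
  [[0.0055, 0.002, -0.0355], 0, 0.04],
  [[-0.04, 0, 0.012], 0, 0.04],
  [[-0.04, 0, 0.012], 0, 0.04],
  [[-0.04, 0, 0.014], 0, 0.04],
  [[-0.04, 0, 0.014], 0, 0.04],
  [[-0.04, 0, 0.016], 0, 0.04],
])

```text
time_s: 13.67
ee_pos: [-0.084, 0.0274, 0.3915]
eef_rot: [3.126, 0.272, 1.571]
force: [-0.4, -0.6, -1.0]
grip_width: 0.0396
grip_force: 0.0
```

```bash
python3 st.py
```

```text
13.6667 [ 2.0162 -0.7893  1.9705  0.1264  2.2098  2.0765] [-0.084   0.0274  0.3915] [3.1256 0.2719 1.5711] [-0.3745 -0.5926 -1.0123] 
x [-0.0003  0.9633 -0.2686] y [0.9999 0.0046 0.0154] z [ 0.0161 -0.2685 -0.9631] tilt 15.605083666336304
```

Call:
jog_arm([
  [[0.0385, 0.01, -0.0107], 0, 0.04],
  [[0.0385, 0.02, -0.0107], 0, 0.04],
  [[0.0385, 0.03, -0.0107], 0, 0.04],
  [[0.0385, 0.01, -0.01], 0, 0.04],
  [[0.01, 0.04, -0.01], 0, 0.04],
  [[0, 0.04, -0.01], 0, 0.04],
  [[0, 0.04, -0.01], 0, 0.04],
  [[0, 0.04, -0.01], 0, 0.04],
  [[-0.01, 0.04, -0.01], 0, 0.04],
  [[-0.02, 0.04, -0.01], 0, 0.04],
  [[-0.03, 0.025, -0.01], 0, 0.04],
  [[-0.04, 0.01, -0.01], 0, 0.04],
])

```text
time_s: 14.67
ee_pos: [0.2128, 0.0934, 0.488]
eef_rot: [3.131, 0.271, 1.573]
force: [1.2, 0.1, 0.3]
grip_width: 0.0399
grip_force: 0.0
```

```bash
python3 st.py
```

```text
14.6667 [ 0.5315 -0.3952  1.5672 -0.2745  2.0836  0.4067] [0.2128 0.0934 0.488 ] [3.1314 0.271  1.5726] [1.1652 0.0542 0.3384] 
x [-0.0017  0.9635 -0.2677] y [0.9999 0.0045 0.0099] z [ 0.0107 -0.2677 -0.9634] tilt 15.539169455749965
```

Call:
jog_arm([
  [[-0.038, 0.0045, 0.0035], 0, 0.04],
  [[-0.038, 0.0045, 0.0035], 0, 0.04],
  [[-0.038, 0.0045, 0.0035], 0, 0.04],
  [[-0.038, 0.0045, 0.0035], 0, 0.04],
  [[-0.038, 0.0045, 0.0035], 0, 0.04],
  [[-0.038, 0.0045, 0.0035], 0, 0.04],
  [[-0.038, 0, 0.0035], 0, 0.04],
  [[-0.038, -0.01, 0], 0, 0.04],
  [[-0.038, -0.02, 0], 0, 0.04],
  [[-0.033, -0.035, -0.008], 0, 0.04],
  [[-0.033, -0.035, -0.008], 0, 0.04],
  [[-0.033, -0.035, -0.008], 0, 0.04],
])

```text
time_s: 15.67
ee_pos: [0.1478, -0.2352, 0.5716]
eef_rot: [3.128, 0.261, 1.572]
force: [0.0, -1.1, 0.3]
grip_width: 0.04
grip_force: 0.0
```

```bash
python3 st.py
```

```text
15.6667 [-1.0222 -0.4203  1.3767 -0.1324  1.9507 -1.0886] [ 0.1478 -0.2352  0.5716] [3.1277 0.2612 1.5717] [ 0.0107 -1.086   0.2642] 
x [-0.0009  0.9661 -0.2582] y [0.9999 0.0045 0.0134] z [ 0.0141 -0.2582 -0.966 ] tilt 14.98355009633349
```

Call:
jog_arm([
  [[-0.035, -0.018, -0.0045], 0, 0.04],
  [[-0.035, -0.018, -0.0045], 0, 0.04],
  [[-0.035, -0.018, -0.0045], 0, 0.04],
  [[-0.035, -0.018, -0.0045], 0, 0.04],
  [[-0.035, -0.018, -0.0045], 0, 0.04],
  [[-0.035, -0.018, -0.0045], 0, 0.04],
  [[-0.036, 0, -0.035], 0, 0.04],
  [[-0.036, 0, -0.035], 0, 0.04],
  [[-0.036, 0, -0.035], 0, 0.04],
  [[-0.036, 0, -0.035], 0, 0.04],
])

```text
time_s: 16.5
ee_pos: [0.0394, -0.4735, 0.7222]
eef_rot: [3.126, 0.271, 1.571]
force: [1.1, 1.1, 1.3]
grip_width: 0.04
grip_force: 0.0
```

```bash
python3 st.py
```

```text
16.5 [-1.5741  0.3078  0.2521  0.0221  2.3103 -1.5593] [ 0.0394 -0.4735  0.7222] [3.1262 0.2713 1.5709] [1.0656 1.0861 1.253 ] 
x [-0.0001  0.9634 -0.268 ] y [0.9999 0.0042 0.0148] z [ 0.0154 -0.268  -0.9633] tilt 15.569713018391791
```

Now at the q3 limit, pushing on outward.

Call:
jog_arm([
  [[-0.041, 0, -0.03], 0, 0.04],
  [[-0.041, 0, -0.03], 0, 0.04],
  [[-0.041, 0, -0.03], 0, 0.04],
  [[-0.041, 0, -0.03], 0, 0.04],
  [[-0.041, 0, -0.03], 0, 0.04],
  [[-0.041, 0, -0.03], 0, 0.04],
])

```text
time_s: 17.0
ee_pos: [0.0319, -0.5133, 0.7299]
eef_rot: [3.116, 0.392, 1.571]
force: [0.3, 0.6, 0.5]
grip_width: 0.0404
grip_force: 0.0
```

```bash
python3 st.py
```

```text
17.0 [-1.599   0.3263  0.2357  0.0443  2.1876 -1.5717] [ 0.0319 -0.5133  0.7299] [3.1164 0.3924 1.5713] [0.2785 0.6021 0.4743] 
x [-0.0005  0.924  -0.3824] y [0.9997 0.0101 0.0233] z [ 0.0254 -0.3823 -0.9237] tilt 22.527099916622824
```

Call:
jog_arm([
  [[-0.041, 0, -0.03], 0, 0.04],
  [[-0.041, 0, -0.03], 0, 0.04],
  [[-0.041, 0, -0.03], 0, 0.04],
  [[-0.041, 0, -0.03], 0, 0.04],
  [[-0.041, 0, -0.03], 0, 0.04],
  [[-0.041, 0, -0.03], 0, 0.04],
  [[-0.041, 0, -0.03], 0, 0.04],
  [[-0.041, 0, -0.03], 0, 0.04],
  [[-0.041, 0, -0.03], 0, 0.04],
])

```text
time_s: 17.75
ee_pos: [0.0189, -0.5307, 0.7691]
eef_rot: [3.104, 0.583, 1.564]
force: [0.1, 0.1, 0.7]
grip_width: 0.0397
grip_force: 0.0
```

```bash
python3 st.py; python3 - <<'E'
from h import *
np.set_printoptions(precision=4,suppress=True)
o=[]
for n in("top","scene"):
    P=camera(n);W=cloud(P);ok=P["range_z"]>0
    X,Y,Z=W[...,0],W[...,1],W[...,2]
    near=ok&(np.hypot(X-.45,Y-.42)<.05)
    m=near&(Z>.02)&(Z<.042);c,r=cv2.minEnclosingCircle(W[m][:,:2].astype(np.float32));print("cap",m.sum(),c,r,np.median(Z[m]))
    m=near&(Z>.052);q=W[m];print("bar",m.sum(),q.mean(0),q[:,2].max(),cv2.minAreaRect((q[:,:2]*1000).astype(np.float32)))
    m=ok&(abs(X-.57)<.07)&(Y>.218)&(Y<.34)
    q=W[m&(Z>.06)];print("plate top",cv2.minAreaRect((q[:,:2]*1000).astype(np.float32)),q.min(0),q.max(0))
    # back plate front face: fit plane
    g=m&(Z>.02)&(Z<.085)&(Y<.285); q=W[g];best=0;rng=np.random.default_rng(0)
    for _ in range(800):
        a=q[rng.choice(len(q),3,False)];nn=np.cross(a[1]-a[0],a[2]-a[0]);L=np.linalg.norm(nn)
        if L<1e-6: continue
        nn/=L
        if abs(nn[1])<.7: continue
        i=abs((q-a[0])@nn)<.002
        if i.sum()>best: best=i.sum();bi=i
    s=q[bi];u=np.linalg.svd(s-s.mean(0))[2][2];print("plate plane",best,u*np.sign(u[1]),s.mean(0),s.min(0),s.max(0))
    # lips
    q=W[m&(Z>.012)&(Y>.275)];
    print("lips",len(q),q.min(0),q.max(0))
    im=P["image"];t,b=((130,230),(290,390)) if n=="top" else ((180,290),(320,450))
    o.append(cv2.resize(im[t[0]:t[1],b[0]:b[1]],(400,400),interpolation=cv2.INTER_CUBIC))
cv2.imwrite("pics/s3.png",np.hstack(o)[:,:,::-1])
E
```

```text
17.75 [-1.6415  0.2885  0.2356  0.0818  2.0358 -1.5879] [ 0.0189 -0.5307  0.7691] [3.1039 0.5833 1.5644] [0.1032 0.084  0.682 ] 
x [ 0.0053  0.8346 -0.5508] y [0.9994 0.0144 0.0315] z [ 0.0342 -0.5506 -0.834 ] tilt 33.4831050537974
cap 568 (0.44828563928604126, 0.4202200770378113) 0.03505892679095268 0.02990445572451733
bar 96 [0.4485 0.4196 0.0615] 0.0668242179644084 ((448.559814453125, 419.6288757324219), (34.80581283569336, 11.708451271057129), 88.51185607910156)
plate top ((566.955322265625, 243.2156982421875), (11.906034469604492, 66.60221099853516), 87.74930572509766) [0.5338 0.2363 0.0602] [0.6001 0.2493 0.0815]
plate plane 378 [0.0037 0.9374 0.3482] [0.5662 0.2509 0.0522] [0.5312 0.2384 0.0201] [0.6004 0.2637 0.0815]
lips 216 [0.5329 0.2752 0.0163] [0.6021 0.3042 0.0449]
cap 815 (0.45017653703689575, 0.4204762578010559) 0.03643402084708214 0.03173457896372922
bar 191 [0.4479 0.4194 0.0615] 0.06634489629600149 ((449.3396301269531, 420.7005615234375), (36.601375579833984, 14.647988319396973), 88.96907043457031)
plate top ((567.745849609375, 245.21832275390625), (65.59429931640625, 12.377697944641113), 0.3449874222278595) [0.5349 0.239  0.0601] [0.6006 0.2514 0.083 ]
plate plane 189 [-0.0364  0.9219  0.3857] [0.5634 0.2512 0.0572] [0.5331 0.2391 0.0209] [0.6034 0.2688 0.083 ]
lips 422 [0.5323 0.275  0.012 ] [0.6043 0.3052 0.0455]
```

View pics/s3.png

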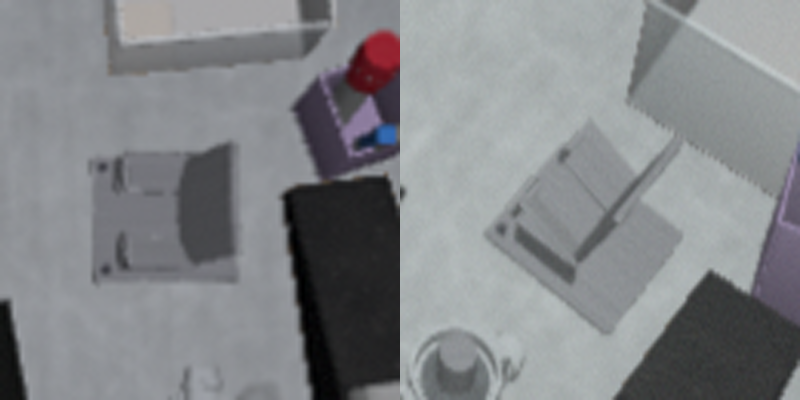

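```bash
cat > plan.py <<'E'
from fk import *
np.set_printoptions(precision=3,suppress=True)
lo=np.array([-3.03,-.79,.23,-1.04,0,-2.55]);hi=np.array([3.03,2.21,2.52,4.18,3.07,2.55])
q,t,R=json.loads(open("log.txt").readlines()[-1]);q=np.array(q);T=np.array(t);R=np.array(R)
Q=rz(np.pi/2)
def ik(q,T,R):
    def e(x):
        t,r=fk(x,p);return np.r_[(t-T)*4,Ro.from_matrix((r@Q).T@R).as_rotvec()]
    s=least_squares(e,np.clip(q,lo+1e-6,hi-1e-6),bounds=(lo,hi));return s.x,np.abs(s.fun).max()
def leg(q,T,R,T2,turn=0,n=12):
    m=0
    for k in range(1,n+1):
        Rk=R@rz(np.radians(turn*k/n));q,e=ik(q,T+(np.array(T2)-T)*k/n,Rk);m=max(m,e)
    print(T2,"turn",turn,"q",q,"err",round(m,4));return q,np.array(T2),Rk
E
python3 - <<'E'
from plan import *
print(p,R)
S=(q,T,R)
for w in ([.25,-.35,.55],[.40,0,.40],[.449,.30,.30],[.449,.47,.12],[.449,.415,.039],[.449,.415,.20]): S=leg(*S,w)
for s in(180,-180):
    U=leg(*S,[.5,.3,.24],s,24);U=leg(*U,[.567,.24,.18]);U=leg(*U,[.565,.285,.055])
E
```

```text
[0.001 0.255 0.412 0.451 0.332 0.037] [[ 0.005  0.999  0.034]
 [ 0.835  0.014 -0.551]
 [-0.551  0.031 -0.834]]
[0.25, -0.35, 0.55] turn 0 q [-0.739 -0.311  1.473 -0.394  1.539 -0.821] err 0.0
[0.4, 0, 0.4] turn 0 q [ 0.353 -0.06   1.607 -0.567  1.749  0.289] err 0.0
[0.449, 0.3, 0.3] turn 0 q [ 0.777  0.506  1.151 -0.45   1.864  0.724] err 0.0
[0.449, 0.47, 0.12] turn 0 q [ 0.933  0.977  0.793 -0.376  1.823  0.917] err 0.0
[0.449, 0.415, 0.039] turn 0 q [ 0.889  0.923  1.078 -0.383  1.592  0.964] err 0.0
[0.449, 0.415, 0.2] turn 0 q [ 0.889  0.79   0.933 -0.399  1.849  0.858] err 0.0
[0.5, 0.3, 0.24] turn 180 q [ 0.673  1.147  0.23  -0.876  2.395  2.55 ] err 0.8494
[0.567, 0.24, 0.18] turn 0 q [ 0.508  1.189  0.23  -0.684  2.232  2.55 ] err 0.8776
[0.565, 0.285, 0.055] turn 0 q [ 0.519  1.332  0.23  -0.52   2.091  2.55 ] err 1.033
[0.5, 0.3, 0.24] turn -180 q [ 0.725  0.62   1.115 -0.46   1.771 -2.43 ] err 0.0
[0.567, 0.24, 0.18] turn 0 q [ 0.597  0.684  1.151 -0.495  1.625 -2.496] err 0.0
[0.565, 0.285, 0.055] turn 0 q [ 0.65   0.865  1.142 -0.478  1.496 -2.371] err 0.0
```

Call:
jog_arm([
  [[-0.041, 0, -0.03], 0, 0.04],
  [[0.025, 0.021, 0.0083], 0, 0.04],
  [[0.025, 0.021, 0.0083], 0, 0.04],
  [[0.025, 0.021, 0.0083], 0, 0.04],
  [[0.025, 0.021, 0.0083], 0, 0.04],
  [[0.025, 0.021, 0.0083], 0, 0.04],
  [[0.025, 0.021, 0.0083], 0, 0.04],
  [[0.025, 0.021, 0.0083], 0, 0.04],
  [[0.025, 0.021, 0.0083], 0, 0.04],
  [[0.025, 0.021, 0.0083], 0, 0.04],
  [[0.025, 0.021, 0.0083], 0, 0.04],
  [[0.025, 0.021, 0.0083], 0, 0.04],
])

```text
time_s: 18.85
ee_pos: [0.2399, -0.3634, 0.5674]
eef_rot: [3.1, 0.604, 1.561]
force: [0.7, -0.8, -0.2]
grip_width: 0.04
grip_force: 0.0
```

```bash
python3 st.py; cat > d.py <<'E'
import sys,json,numpy as np
q,t,R=json.loads(open("log.txt").readlines()[-1]);d=np.array(R).T@(np.array(eval(sys.argv[1]))-t)
n=int(np.ceil(np.linalg.norm(d)/.038));print(d.round(4),n,(d/n).round(4))
E
python3 d.py "[.40,0,.40]"
```

```text
18.85 [-0.8569 -0.2649  1.3822 -0.352   1.5237 -0.9345] [ 0.2399 -0.3634  0.5674] [3.0998 0.6042 1.5613] [ 0.6642 -0.8492 -0.1635] 
x [ 0.0078  0.8229 -0.5681] y [0.9993 0.0143 0.0344] z [ 0.0364 -0.568  -0.8222] tilt 34.691957133419066
[ 0.3954  0.1594 -0.063 ] 12 [ 0.0329  0.0133 -0.0052]
```

Call:
jog_arm([
  [[0.033, 0.0133, -0.005], 0, 0.04],
  [[0.033, 0.0133, -0.005], 0, 0.04],
  [[0.033, 0.0133, -0.005], 0, 0.04],
  [[0.033, 0.0133, -0.005], 0, 0.04],
  [[0.033, 0.0133, -0.005], 0, 0.04],
  [[0.033, 0.0133, -0.005], 0, 0.04],
  [[0.033, 0.0133, -0.005], 0, 0.04],
  [[0.033, 0.0133, -0.005], 0, 0.04],
  [[0.033, 0.0133, -0.005], 0, 0.04],
  [[0.033, 0.0133, -0.005], 0, 0.04],
  [[0.033, 0.0133, -0.005], 0, 0.04],
  [[0.033, 0.0133, -0.005], 0, 0.04],
])

```text
time_s: 19.85
ee_pos: [0.3999, -0.0004, 0.3976]
eef_rot: [3.1, 0.603, 1.562]
force: [1.6, -0.4, 0.8]
grip_width: 0.0397
grip_force: 0.0
```

```bash
python3 st.py;python3 d.py "[.449,.36,.25]"
```

```text
19.85 [ 0.2865 -0.074   1.6069 -0.5957  1.7275  0.2228] [ 0.3999 -0.0004  0.3976] [3.0997 0.6029 1.5617] [ 1.6456 -0.3959  0.8425] 
x [ 0.0075  0.8236 -0.5671] y [0.9993 0.0146 0.0345] z [ 0.0367 -0.5669 -0.823 ] tilt 34.61770132671649
[ 0.3809  0.0492 -0.081 ] 11 [ 0.0346  0.0045 -0.0074]
```

Call:
jog_arm([
  [[0.0346, 0.0045, -0.0074], 0, 0.04],
  [[0.0346, 0.0045, -0.0074], 0, 0.04],
  [[0.0346, 0.0045, -0.0074], 0, 0.04],
  [[0.0346, 0.0045, -0.0074], 0, 0.04],
  [[0.0346, 0.0045, -0.0074], 0, 0.04],
  [[0.0346, 0.0045, -0.0074], 0, 0.04],
  [[0.0346, 0.0045, -0.0074], 0, 0.04],
  [[0.0346, 0.0045, -0.0074], 0, 0.04],
  [[0.0346, 0.0045, -0.0074], 0, 0.04],
  [[0.0346, 0.0045, -0.0074], 0, 0.04],
  [[0.0346, 0.0045, -0.0074], 0, 0.04],
  [[0, 0, 0], 0, 0.04],
])

```text
time_s: 20.85
ee_pos: [0.4485, 0.3617, 0.2457]
eef_rot: [3.107, 0.607, 1.568]
force: [-1.1, -0.1, -1.1]
grip_width: 0.0403
grip_force: 0.0
```

```bash
python3 st.py;python3 d.py "[.445,.472,.123]"
```

```text
20.85 [ 0.8113  0.6     1.1119 -0.4477  1.8455  0.772 ] [0.4485 0.3617 0.2457] [3.1069 0.607  1.5682] [-1.0649 -0.0501 -1.066 ] 
x [ 0.0022  0.8213 -0.5704] y [0.9994 0.0172 0.0285] z [ 0.0332 -0.5702 -0.8208] tilt 34.83017262537299
[ 0.1606 -0.0051  0.0377] 5 [ 0.0321 -0.001   0.0075]
```

Call:
jog_arm([
  [[0.032, -0.001, 0.0075], 0, 0.04],
  [[0.032, -0.001, 0.0075], 0, 0.04],
  [[0.032, -0.001, 0.0075], 0, 0.04],
  [[0.032, -0.001, 0.0075], 0, 0.04],
  [[0.032, -0.001, 0.0075], 0, 0.04],
  [[0, 0, 0], 0, 0.04],
  [[0, 0, 0], 0, 0.04],
])

```text
time_s: 21.43
ee_pos: [0.4463, 0.4684, 0.1274]
eef_rot: [3.103, 0.605, 1.564]
force: [-0.3, 0.5, 0.1]
grip_width: 0.0401
grip_force: 0.0
```

```bash
python3 st.py;python3 d.py "[.449,.415,.040]"
```

```text
21.4333 [ 0.9105  0.8965  0.8912 -0.3981  1.8145  0.9   ] [0.4463 0.4684 0.1274] [3.1031 0.6054 1.5637] [-0.2698  0.5439  0.1075] 
x [ 0.0058  0.8223 -0.5691] y [0.9994 0.0148 0.0317] z [ 0.0345 -0.5689 -0.8217] tilt 34.74781215420438
[ 0.0059 -0.0009  0.1023] 3 [ 0.002  -0.0003  0.0341]
```

Call:
jog_arm([
  [[0.003, 0, 0.03], 0, 0.04],
  [[0.003, 0, 0.03], 0, 0.04],
  [[0, 0, 0.025], 0, 0.04],
  [[0, 0, 0.012], 0, 0.04],
  [[0, 0, 0], 0, 0.04],
  [[0, 0, 0], 0, 0.04],
])

```text
time_s: 21.93
ee_pos: [0.451, 0.4187, 0.0482]
eef_rot: [3.099, 0.601, 1.56]
force: [0.1, 0.0, 1.0]
grip_width: 0.0397
grip_force: 0.0
```

```bash
python3 st.py;python3 d.py "[.4495,.415,.040]"
```

```text
21.9333 [ 0.863   0.8858  1.1013 -0.4069  1.6088  0.9405] [0.451  0.4187 0.0482] [3.0987 0.6012 1.5595] [0.1171 0.0283 1.0044] 
x [ 0.0093  0.8246 -0.5656] y [0.9993 0.013  0.0354] z [ 0.0365 -0.5655 -0.8239] tilt 34.520568223611804
[ 0.0015 -0.0019  0.0088] 1 [ 0.0015 -0.0019  0.0088]
```

Call:
jog_arm([
  [[0.0015, -0.001, 0.008], 0, 0.03],
  [[0, 0, 0], 0, 0.02],
  [[0, 0, 0], 0, 0.0],
  [[0, 0, 0], 0, 0.0],
  [[0, 0, 0], 0, 0.0],
  [[0, 0, 0], 0, 0.0],
  [[0, 0, 0], 0, 0.0],
], squeeze=50)

```text
time_s: 22.52
ee_pos: [0.4493, 0.4156, 0.0394]
eef_rot: [3.101, 0.603, 1.562]
force: [-3.5, 0.6, 6.0]
grip_width: 0.0137
grip_force: 49.8
```

```bash
python3 st.py
```

```text
22.5167 [ 0.862   0.8902  1.1162 -0.4071  1.5926  0.9456] [0.4493 0.4156 0.0394] [3.1009 0.6028 1.5616] [-3.5348  0.6481  5.9757] 
x [ 0.0076  0.8237 -0.567 ] y [0.9993 0.0139 0.0335] z [ 0.0355 -0.5668 -0.8231] tilt 34.607655950689995
```

Call:
jog_arm([
  [[-0.0057, 0.0003, -0.008], 0, 0.0],
  [[-0.0193, 0.001, -0.028], 0, 0.0],
  [[-0.0193, 0.001, -0.028], 0, 0.0],
  [[-0.0193, 0.001, -0.028], 0, 0.0],
  [[-0.0193, 0.001, -0.028], 0, 0.0],
  [[-0.0193, 0.001, -0.028], 0, 0.0],
  [[0, 0, 0], 0, 0.0],
  [[0, 0, 0], 0, 0.0],
])

```text
time_s: 23.18
ee_pos: [0.449, 0.4154, 0.2208]
eef_rot: [3.097, 0.6, 1.56]
force: [0.9, -0.0, -3.0]
grip_width: 0.0138
grip_force: 49.8
```

```bash
sed -n '$p' log.txt > grasp.txt; python3 st.py; cat > g.py <<'E'
import json,numpy as np
from scipy.spatial.transform import Rotation as Ro
q,t,R=json.loads(open("grasp.txt").read());R=np.array(R);t=np.array(t)
Rc=Ro.from_euler("z",89.5,degrees=True).as_matrix();pc=np.array([.4495,.420,.003])
Rr=R.T@Rc;mr=R.T@(pc+[0,0,.014]-t)   # cover rot and cover_mid in tool
E
python3 -c "
from g import *
a=[json.loads(l) for l in open('log.txt')][-1];R=np.array(a[2])@Ro.from_euler('z',180,degrees=True).as_matrix()
print('final Rc after -180',R@Rr,'tcp at seat',np.array([.567,.268,.056])-R@mr)"; python3 d.py "[.50,.36,.25]"
```

```text
23.1833 [ 0.8621  0.7154  0.9827 -0.4274  1.8711  0.8212] [0.449  0.4154 0.2208] [3.0975 0.5997 1.5597] [ 0.9157 -0.005  -2.9993] 
x [ 0.0092  0.8255 -0.5644] y [0.9992 0.0138 0.0364] z [ 0.0378 -0.5643 -0.8247] tilt 34.44143857657298
final Rc after -180 [[-0.05156743  0.99689821 -0.05945382]
 [-0.36059537  0.03693     0.93199096]
 [ 0.93129575  0.06949915  0.3575725 ]] tcp at seat [0.56609981 0.29050105 0.05992906]
[-0.0618  0.0512  0.0091] 3 [-0.0206  0.0171  0.003 ]
```

```bash
python3 -c "
from g import *
a=[json.loads(l) for l in open('log.txt')][-1]
for d in(-174,-186):
  R=np.array(a[2])@Ro.from_euler('z',d,degrees=True).as_matrix()
  print(d,(R@Rr)[:,2],'tcp at seat',np.array([.567,.268,.056])-R@mr)"
python3 - <<'E'
from plan import *
S=leg(q,T,R,[.5,.36,.25],-174,24);S=leg(*S,[.567,.26,.16]);S=leg(*S,[.567,.29,.06])
E
```

```text
-174 [-4.77930759e-05  9.33140335e-01  3.59512328e-01] tcp at seat [0.56780938 0.29048922 0.06001561]
-186 [-0.11854976  0.92571911  0.3591519 ] tcp at seat [0.56439348 0.2903651  0.05994377]
[0.5, 0.36, 0.25] turn -174 q [ 0.768  0.688  0.975 -0.468  1.862 -2.32 ] err 0.0
[0.567, 0.26, 0.16] turn 0 q [ 0.599  0.687  1.18  -0.51   1.605 -2.372] err 0.0
[0.567, 0.29, 0.06] turn 0 q [ 0.633  0.825  1.185 -0.499  1.495 -2.274] err 0.0
```

Call:
jog_arm([
  [[0, 0, 0], -7, 0.0],
  [[0, 0, 0], -7, 0.0],
  [[0, 0, 0], -7, 0.0],
  [[0, 0, 0], -7, 0.0],
  [[0, 0, 0], -7, 0.0],
  [[0, 0, 0], -7, 0.0],
  [[0, 0, 0], -7, 0.0],
  [[0, 0, 0], -7, 0.0],
  [[0, 0, 0], -7, 0.0],
  [[0, 0, 0], -7, 0.0],
  [[0, 0, 0], -7, 0.0],
  [[0, 0, 0], -7, 0.0],
])

```text
time_s: 24.18
ee_pos: [0.4485, 0.4147, 0.2169]
eef_rot: [-2.541, 0.088, 3.074]
force: [0.4, 0.3, -1.7]
grip_width: 0.0132
grip_force: 49.8
```

Call:
jog_arm([
  [[0, 0, 0], -7, 0.0],
  [[0, 0, 0], -7, 0.0],
  [[0, 0, 0], -7, 0.0],
  [[0, 0, 0], -7, 0.0],
  [[0, 0, 0], -7, 0.0],
  [[0, 0, 0], -7, 0.0],
  [[0, 0, 0], -7, 0.0],
  [[0, 0, 0], -7, 0.0],
  [[0, 0, 0], -7, 0.0],
  [[0, 0, 0], -7, 0.0],
  [[0, 0, 0], -7, 0.0],
  [[0, 0, 0], -7, 0.0],
])

```text
time_s: 25.18
ee_pos: [0.4485, 0.4147, 0.2169]
eef_rot: [-2.966, -0.583, -1.823]
force: [-0.3, -0.3, -2.5]
grip_width: 0.0131
grip_force: 49.8
```

Call:
jog_arm([
  [[0, 0, 0], -6, 0.0],
  [[0, 0, 0], 0, 0.0],
  [[0, 0, 0], 0, 0.0],
])

```text
time_s: 25.43
ee_pos: [0.4486, 0.4148, 0.2174]
eef_rot: [-3.028, -0.596, -1.71]
force: [-0.1, 0.6, -1.8]
grip_width: 0.0133
grip_force: 49.8
```

```bash
python3 st.py; python3 -c "
from g import *
a=[json.loads(l) for l in open('log.txt')][-1];R=np.array(a[2]);T=np.array(a[1])
print('zc',(R@Rr)[:,2],'mid',T+R@mr,'tcp at seat',np.array([.567,.268,.056])-R@mr)"; python3 d.py "[.568,.26,.16]"
```

```text
25.4333 [ 0.8621  0.7194  0.9855 -0.4274  1.8705 -2.2121] [0.4486 0.4148 0.2174] [-3.0285 -0.5962 -1.7098] [-0.1455  0.5914 -1.8426] 
x [-0.1146 -0.8195  0.5615] y [-0.9928  0.0749 -0.0934] z [ 0.0345 -0.5682 -0.8222] tilt 34.69575441398004
zc [0.00332799 0.93477426 0.35522671] mid [0.44767458 0.3923062  0.21347892] tcp at seat [0.56788072 0.29050503 0.05991065]
[ 0.0809 -0.1248  0.1393] 6 [ 0.0135 -0.0208  0.0232]
```

```bash
python3 d.py "[.568,.253,.165]"
```

```text
[ 0.0895 -0.1258  0.1391] 6 [ 0.0149 -0.021   0.0232]
```

Call:
jog_arm([
  [[0.015, -0.021, 0.0232], 0, 0.0],
  [[0.015, -0.021, 0.0232], 0, 0.0],
  [[0.015, -0.021, 0.0232], 0, 0.0],
  [[0.015, -0.021, 0.0232], 0, 0.0],
  [[0.015, -0.021, 0.0232], 0, 0.0],
  [[0.0145, -0.021, 0.0232], 0, 0.0],
  [[0, 0, 0], 0, 0.0],
  [[0, 0, 0], 0, 0.0],
])

```text
time_s: 26.1
ee_pos: [0.569, 0.252, 0.1649]
eef_rot: [-3.029, -0.596, -1.712]
force: [-0.9, 1.0, -1.4]
grip_width: 0.014
grip_force: 49.8
```

```bash
python3 st.py; python3 - <<'E'
from h import *
P=camera("top");Q=camera("scene")
a=cv2.resize(P["image"][120:220,280:380],(400,400));b=cv2.resize(Q["image"][140:300,300:460],(400,400))
cv2.imwrite("pics/p4.png",np.hstack([a,b])[:,:,::-1])
W=cloud(P);ok=(P["range_z"]>0)&(abs(W[...,0]-.567)<.06)&(W[...,1]>.17)&(W[...,1]<.3)&(W[...,2]>.1)
print(W[ok].mean(0) if ok.any() else 0)
E
```

```text
26.1 [ 0.5739  0.6925  1.1517 -0.5181  1.619  -2.4007] [0.569  0.252  0.1649] [-3.0289 -0.5957 -1.7121] [-0.8759  1.024  -1.3649] 
x [-0.1166 -0.8195  0.5611] y [-0.9926  0.0775 -0.0931] z [ 0.0328 -0.5678 -0.8225] tilt 34.66531372593201
[0.56979375 0.24721336 0.20503026]
```

View pics/p4.png

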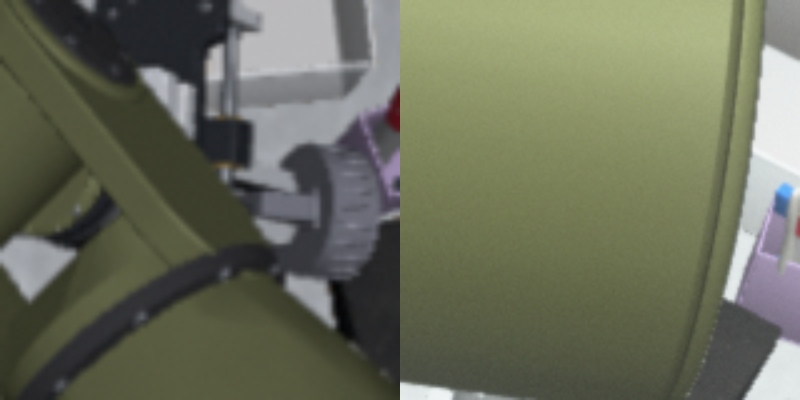

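Top view: the cover is held on edge with its bar to the left (+y), at crop (330,210). The scene view is blocked by the arm. Next I'll check the held pose against the point cloud.

```bash
python3 - <<'E'
from h import *
from g import *
np.set_printoptions(precision=4,suppress=True)
a=[json.loads(l) for l in open('log.txt')][-1];R=np.array(a[2]);T=np.array(a[1]);Rc=R@Rr;m=T+R@mr
print("expected mid",m,"zc",Rc[:,2],"seat tcp",np.array([.567,.268,.056])-R@mr)
P=camera("top");W=cloud(P);k=(P["range_z"]>0)&(np.linalg.norm(W-m,axis=-1)<.055)&(W[...,2]>.1)
L=(W[k]-m)@Rc
ax=L[:,2];rad=np.hypot(L[:,0],L[:,1])
print(len(L),"axial pct",np.percentile(ax,[1,5,50,95,99]))
s=(abs(ax)<.013)&(rad>.025);print("rad",s.sum(),np.percentile(rad[s],[5,50,95]))
from scipy.optimize import least_squares
A=L[s]
f=least_squares(lambda p:np.hypot(A[:,0]-p[0]-p[2]*A[:,2],A[:,1]-p[1]-p[3]*A[:,2])-.035,[0,0,0,0],loss="soft_l1",f_scale=.002)
print("offset x,y in cover frame",f.x)
E
python3 d.py "[.568,.2715,.115]"
```

```text
expected mid [0.5681 0.2295 0.161 ] zc [0.0059 0.9346 0.3557] seat tcp [0.5679 0.2905 0.0599]
854 axial pct [-0.0109 -0.0083  0.0141  0.044   0.0472]
rad 347 [0.0327 0.0355 0.0381]
offset x,y in cover frame [ 0.0004 -0.0024  0.0252  0.0014]
[-0.0439  0.0072  0.0299] 2 [-0.0219  0.0036  0.015 ]
```

Call:
jog_arm([
  [[-0.0161, 0.0023, 0.0116], 0, 0.0],
  [[-0.0161, 0.0023, 0.0116], 0, 0.0],
  [[-0.0161, 0.0023, 0.0116], 0, 0.0],
  [[-0.0161, 0.0023, 0.0116], 0, 0.0],
  [[0, 0, 0], 0, 0.0],
  [[0, 0, 0], 0, 0.0],
])

```text
time_s: 26.75
ee_pos: [0.5679, 0.2816, 0.0905]
eef_rot: [-3.03, -0.596, -1.705]
force: [0.1, -0.5, -1.5]
grip_width: 0.0133
grip_force: 49.8
```

```bash
python3 st.py; python3 d.py "[.568,.2905,.062]"
```

```text
26.75 [ 0.6105  0.8044  1.1422 -0.5072  1.5444 -2.3261] [0.5679 0.2816 0.0905] [-3.03   -0.5959 -1.705 ] [ 0.1297 -0.4772 -1.4542] 
x [-0.1108 -0.8202  0.5613] y [-0.9932  0.0711 -0.0922] z [ 0.0357 -0.5677 -0.8225] tilt 34.66554717103062
[-0.0233  0.0031  0.0184] 1 [-0.0233  0.0031  0.0184]
```

Call:
jog_arm([
  [[-0.008, 0.0011, 0.006], 0, 0.0],
  [[-0.008, 0.0011, 0.006], 0, 0.0],
  [[-0.003, 0.0004, 0.0025], 0, 0.0],
  [[0, 0, 0], 0, 0.0],
  [[0, 0, 0], 0, 0.0],
], squeeze=30)

```text
time_s: 27.17
ee_pos: [0.5686, 0.2882, 0.0679]
eef_rot: [-3.029, -0.595, -1.707]
force: [0.9, 0.3, -2.5]
grip_width: 0.014
grip_force: 30.0
```

```bash
python3 st.py; python3 d.py "[.568,.2905,.062]"
```

```text
27.1667 [ 0.6173  0.8408  1.1338 -0.5047  1.5227 -2.3056] [0.5686 0.2882 0.0679] [-3.0294 -0.5952 -1.7066] [ 0.8867  0.2591 -2.477 ] 
x [-0.1121 -0.8204  0.5606] y [-0.9931  0.0724 -0.0927] z [ 0.0355 -0.5671 -0.8229] tilt 34.62847553969239
[-0.0051  0.0013  0.0036] 1 [-0.0051  0.0013  0.0036]
```

Call:
jog_arm([
  [[-0.0028, 0.0004, 0.002], 0, 0.0],
  [[-0.0028, 0.0004, 0.002], 0, 0.0],
  [[-0.0016, 0.0002, 0.0012], 0, 0.0],
  [[0, 0, 0], 0, 0.0],
])

```text
time_s: 27.5
ee_pos: [0.5684, 0.2913, 0.059]
eef_rot: [-3.03, -0.595, -1.706]
force: [0.2, -0.3, -1.8]
grip_width: 0.0139
grip_force: 30.0
```

Call:
jog_arm([
  [[-0.0016, 0.0002, 0.0012], 0, 0.0],
  [[0, 0, 0], 0, 0.0],
  [[0, 0, 0], 0, 0.0],
])

```text
time_s: 27.75
ee_pos: [0.5688, 0.292, 0.0577]
eef_rot: [-3.029, -0.595, -1.707]
force: [1.1, -0.2, -0.5]
grip_width: 0.0135
grip_force: 30.0
```

Call:
jog_arm([
  [[-0.0012, 0.0002, 0.0009], 0, 0.0],
  [[0, 0, 0], 0, 0.0],
  [[0, 0, 0], 0, 0.0],
])

```text
time_s: 28.0
ee_pos: [0.5691, 0.2922, 0.0569]
eef_rot: [-3.028, -0.595, -1.708]
force: [2.1, -2.2, 5.2]
grip_width: 0.0136
grip_force: 30.0
```

It is seated, with about 7 N of upward contact force. Releasing and withdrawing.

Call:
jog_arm([
  [[0, 0, 0], 0, 0.02],
  [[0, 0, 0], 0, 0.03],
  [[0, 0, 0], 0, 0.034],
  [[0, 0, 0], 0, 0.034],
  [[0, 0, 0], 0, 0.034],
  [[0, 0, 0], 0, 0.034],
  [[0, 0, -0.01], 0, 0.034],
  [[0, 0, -0.02], 0, 0.034],
  [[0, 0, -0.03], 0, 0.034],
  [[0, 0, -0.04], 0, 0.034],
  [[0, 0, -0.04], 0, 0.034],
  [[0, 0, -0.04], 0, 0.034],
])

```text
time_s: 29.0
ee_pos: [0.5615, 0.3957, 0.2069]
eef_rot: [-3.029, -0.594, -1.707]
force: [1.0, -0.2, 0.7]
grip_width: 0.034
grip_force: 0.0
```

```bash
python3 st.py; python3 d.py "[.40,.60,.30]"
```

```text
29.0 [ 0.7357  0.8975  0.707  -0.4885  1.9025 -2.3797] [0.5615 0.3957 0.2069] [-3.0294 -0.5941 -1.7066] [ 0.951  -0.2032  0.7368] 
x [-0.1122 -0.821   0.5597] y [-0.993   0.0725 -0.0928] z [ 0.0356 -0.5663 -0.8235] tilt 34.56739852562408
[-0.0975  0.1665 -0.1981] 8 [-0.0122  0.0208 -0.0248]
```

Call:
jog_arm([
  [[-0.0122, 0.0208, -0.0248], 0, 0.034],
  [[-0.0122, 0.0208, -0.0248], 0, 0.034],
  [[-0.0122, 0.0208, -0.0248], 0, 0.034],
  [[-0.0122, 0.0208, -0.0248], 0, 0.034],
  [[-0.0122, 0.0208, -0.0248], 0, 0.034],
  [[-0.0122, 0.0208, -0.0248], 0, 0.034],
  [[-0.0122, 0.0208, -0.0248], 0, 0.034],
  [[-0.0122, 0.0208, -0.0248], 0, 0.034],
  [[0, 0, 0], 0, 0.034],
  [[0, 0, 0], 0, 0.034],
])

```text
time_s: 29.83
ee_pos: [0.3838, 0.5724, 0.2873]
eef_rot: [-3.02, -0.581, -1.702]
force: [0.8, -0.2, 0.3]
grip_width: 0.0342
grip_force: 0.0
```

```bash
python3 - <<'E'
from h import *
np.set_printoptions(precision=4,suppress=True)
P=camera("top");Q=camera("scene")
a=cv2.resize(P["image"][120:240,270:390],(400,400));b=cv2.resize(Q["image"][140:300,300:460],(400,400))
cv2.imwrite("pics/e5.png",np.hstack([a,b])[:,:,::-1])
for S in(P,Q):
    W=cloud(S);k=(S["range_z"]>0)&(abs(W[...,0]-.567)<.045)&(W[...,1]>.2)&(W[...,1]<.34)&(W[...,2]>.05)
    q=W[k]
    if len(q): print(len(q),q.min(0),q.max(0),q[q[:,2].argsort()[-20:]].mean(0))
E
```

```text
740 [0.5322 0.2367 0.0501] [0.6009 0.3172 0.0907] [0.5671 0.2686 0.0889]
1080 [0.5324 0.2389 0.05  ] [0.5999 0.3205 0.0929] [0.5665 0.2693 0.0916]
```

View pics/e5.png

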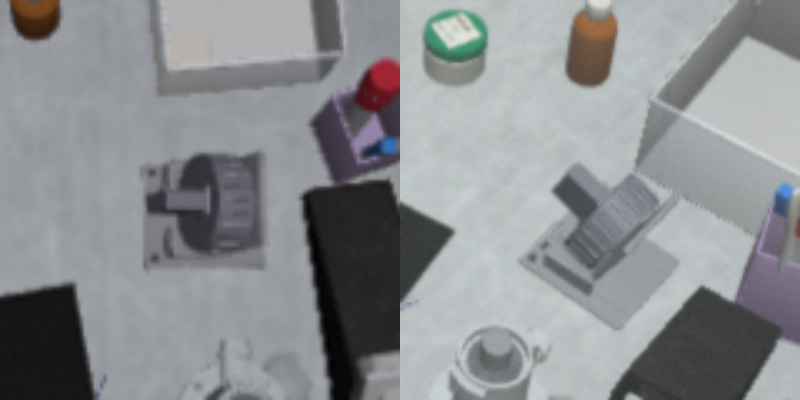

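Both views show the cover standing in the slot with its bar to the front. Its top edge is at 0.09 m, where it should be when seated. Handing in.

```bash
python3 -c "
from station import *
print(hand_in())"
```

```text
the job is handed in; nothing more can be done
None
```

The cover is off the housing, was laid on the mat and released, and now stands on edge in the stand's slot, bar to the front. The job is handed in at about 30 s of the 59 s; no verdict came back, but the last pictures show the cover seated and the gripper clear of it.

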